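# Snap in a printed pin and tug-test it

## Task

Take the orange printed snap pin from the black rack and press it fully home into the white socket of the pull tester, until it clicks and its collar sits flush. Then tug the pin straight up until the dial's pointer stands in the green band and hold it there for about a second to prove that it is retained, ease off and let go, leaving the pin seated. Never drive the pointer into the red, pulling or pushing, touch the tester only through the pin, and leave the other things alone.

Things in the scene. Friction and masses are not known exactly. Their poses are not given: they have to be found in the camera images.
- pin_grip (a point): orange snap pin, loose, 76 mm tall, 40 g, standing tip down in the rack. On top a flat upright grip tab (12 mm thick along the pin's x, 20 mm wide along y, 46 mm tall) over a round collar 26 mm across, 4 mm thick. This point, on the pin's axis, is the best place to grip the tab: 57 mm above the tip, 27 mm above the collar's top, 19 mm below the tab's top. z up
- pin_collar (a point): the same orange pin: centre of its collar's underside, 31 mm below pin_grip; z up. Below it the round stem, 14 mm diameter, reaches 26 mm down; its lowest 9 mm taper to a 6 mm tip; a neck 12 to 18 mm above the tip is what the latches snap into. Home: collar on the socket's top; any yaw will do
- socket_mouth (a point): centre of the hole's mouth in the white socket, a 44 x 44 x 30 mm block, top 77 mm above the table; z up. Hole 15.6 mm square, 30 mm deep, two sprung latches inside: a pin set in loosely stops about 12 mm short of home, then needs a push of 5 to 14 N (it varies) to snap past them until its collar meets the socket. Once snapped it cannot be pulled out; its play varies (up to 3 mm)
- dial (a joint): the tester's dial pointer, rad, 0 at rest: vertical force on the socket at 0.05 rad per N, positive when pulled up (clockwise seen from above), negative when pushed down. Green band 0.50 to 0.75 rad (10 to 15 N pull); red beyond 1.25 rad either way (25 N). The socket gives 1 mm per 25 N
- tester: pull tester, fixed to the bench: grey base 150 x 250 x 40 mm; origin under the socket's axis at table height. The black round dial with white face, 82 mm across, is centred 105 mm from the socket axis along the tester's +y, 82 mm up, tilted 0.5 rad towards its +x; a black mark at the top of the scale is zero.
- rack: black printed pin rack, fixed, 60 x 150 x 30 mm, origin under its centre; two 16.5 mm holes 80 mm apart along its y; the pins' collars rest on its top
- white_pin: white pin of the same shape in the other hole of the rack; leave it there. Origin at its tip
- frame: bystander: white printed dodecahedron frame about 75 mm high, loose; origin under its centre
- scraper: bystander: scraper with a red handle, 190 mm long, lying loose on the bench
Not all that is in view belongs to the job. Of the things shaped like the part that bears pin_grip, the orange one is meant.

How it is judged:
By the outcome, as a careful person would: the job done as asked, in the order asked, and still so for the second after the job is handed in, with the robot touching nothing.
It also fails if it takes over 61 s, if anything falls off the work surface, if the arm or the gripper's body presses on something with over 40 N, if the wrist force passes 120 N, or if a joint passes its speed limit or range.

## Robot

A 6-joint arm with a two-finger parallel gripper is mounted at the origin on the work surface. World frame = base frame: x ahead of the robot, y to its left, z up, the work surface at z = 0. Lengths are in mm, angles in rad, forces in N, time in s.
With the tool pointing down it reaches from about 350 to 875 mm from the base axis. Payload 4.2 kg.
Tool frame: the origin (TCP) lies at the very end of the fingers, on their centre line; the grasp point (between the pads) lies arm.grip_depth behind it (arm.grip_depth is the distance from the TCP to the grasp point, in mm); z points along the fingers, y is the direction in which the jaws open and shut (so a half turn about z gives the same grasp; the last joint's range is limited). The gripper opens to 85 mm and grips with 20 to 120 N. Pads are 22 mm wide; open, the fingers measure 114 mm over their backs; the gripper's body (76 mm by 85 mm) begins 54 mm behind the grasp point. The pads swing forward as they close: fully open they stand 13 mm farther back than shut.
Start: joints at [-1.036, 0.385, 0.008, 0, -1.194, -0.259], TCP at [170.214, -601.354, 195.912] pointing down, gripper open.
Joint ranges: [-3.14, 3.14], [-1.21, 2.06], [-1.07, 1.41], [-3.16, 2.05], [-2.99, -0.16], [-3.1, 3.1]. Speed limits (rad/s): [2.79, 2.79, 3.14, 3.14, 3.14, 3.14].

## Interface

Orientations are given as a unit quaternion [x, y, z, w].
In Python, from bench import arm, optics, workorder gives the robot as it stands. The module is installed in compiled form; this text tells all that it offers.
- The arm moves only by the tool play_rows, never from a script. Its arguments are lists of equal length, an entry for each row: "travel": the shift along the tool's x, y, z in m, a list of three; "rotation": the turn, a rotation vector about the tool's x, y, z in rad, a list of three; "grip": the opening, from 0 (shut) to 1 (fully open). In form: {"travel": [[x, y, z], ...], "rotation": [[rx, ry, rz], ...], "grip": [grip, ...]}. A call has 1 to 12 rows; each row shifts and turns the commanded pose from where the row before left it, along the tool's axes as they then stand; what a row does not reach is not made up. A row lasts 1/12 s, in which the tool goes at most 41.7 mm and 7.16 degrees, less where a joint would pass 70% of its speed; a pose out of reach is approached as far as the arm can. A call is refused whole if a number of a shift passes 0.0417 or a number of a turn 0.125, either way. A call with a gripper value outside its range is refused whole. The fingers move at their own pace and stop on an object; the grip force is fixed at half the most. Time passes only in rows, so rows that do not move let the fingers close. It gives the time, the measured TCP pose, the force and the opening at its end, in the units of the state.
- arm.read_state(): the state, without advancing time (a new reading comes with each control period).
- optics.get_image(name): name is "scene" or "top"; returns a dict with "image" (384x512x3 uint8, blue, green, red), "depth" (384x512 float32, mm along the optical axis (not along the pixel's ray), 0 where there is no reading), "camera_matrix" (3x3 intrinsics, pixels), "R" (3x3) and "t" (3): a world point X has camera coordinates R X + t. Camera axes: x right, y down, z forward; pixel columns grow to the right and rows downward; lengths in mm; the calibration is good to about 2 mm. A picture is of the moment at which its call begins.
- workorder.job_done(): hands the job in, once; it reports no verdict.
The state is a dict: "clock": time; "joints": joint angles; "joint_vel": joint speeds; "joint_efforts": joint torques, N m; "position": TCP position; "ee_rot": TCP orientation; "contact_force": force on the tool from outside, world axes, zero at the start; "wrist_torque": the same for the moment, N m; "gripper_width": finger opening in mm.
Only numpy, scipy, OpenCV 4.12 (cv2) and the standard library are available. Lean on these libraries where they do the work, as an engineer would, in place of code of your own. Each camera call takes 0.05 s, during which the arm holds its last target. There are 200 camera calls.

## Working session

There is one attempt and no reset: what is moved stays moved. The work goes in short steps, Python scripts to look and compute and a tool call to move; the robot and the scene stay as the last step left them, time stands still between calls to the robot, and variables do not carry over. Pictures are saved under pics/ and viewed, about 8 in all and at most 12, crops included, and the job is handed in when it is done.

Besides the shell and the picture viewer there is one more tool, called after "Emit:" as name(argument=value, ...) on one line, values as JSON. play_rows: Moves the arm, as the interface text tells. Its arguments: {"type":"object","properties":{"travel":{"type":"array","items":{"type":"array","items":{"type":"number"}}},"rotation":{"type":"array","items":{"type":"array","items":{"type":"number"}}},"grip":{"type":"array","items":{"type":"number"}}},"required":["travel","rotation","grip"]}

```bash
mkdir -p pics
cat > h.py <<'E'
import numpy as np, cv2
from bench import arm, optics, workorder
def grab(n):
    d=optics.get_image(n); d['K']=np.array(d['camera_matrix']); d['R']=np.array(d['R']); d['t']=np.array(d['t']); return d
def plane(d,u,v,z):
    r=d['R'].T@np.linalg.solve(d['K'],[u,v,1.]); c=-d['R'].T@d['t']; return c+r*(z-c[2])/r[2]
def dep(d,u,v):
    z=d['depth'][int(v),int(u)]; return d['R'].T@(np.linalg.solve(d['K'],[u,v,1.])*z-d['t'])
def proj(d,X):
    p=d['K']@(d['R']@np.array(X,float)+d['t']); return p[:2]/p[2]
def cloud(d):
    v,u=np.mgrid[:384,:512]; P=np.linalg.inv(d['K'])@np.stack([u.ravel(),v.ravel(),np.ones(u.size)])*d['depth'].ravel()
    return (d['R'].T@(P-d['t'][:,None])).T.reshape(384,512,3)
E
python3 - <<'E'
from h import *
s=arm.read_state(); print(s, arm.grip_depth)
a=grab('scene');b=grab('top')
for n,d in(('scene',a),('top',b)):
    cv2.imwrite(f'pics/{n}0.png',d['image']); np.savez(n+'0.npz',**{k:d[k] for k in('image','depth','K','R','t')})
    print(n,-d['R'].T@d['t'],d['K'][0,0])
    hsv=cv2.cvtColor(d['image'],cv2.COLOR_BGR2HSV); m=cv2.inRange(hsv,(5,130,100),(22,255,255))
    nn,l,st,c=cv2.connectedComponentsWithStats(m)
    for i in range(1,nn):
        if st[i,4]>15: print(st[i],c[i],dep(d,*c[i]))
E
```

```text
{'clock': 0.0, 'joints': array([-1.03642615e+00,  3.85551047e-01,  6.62044005e-03, -5.15225730e-04,
       -1.19397342e+00, -2.58605652e-01]), 'joint_vel': array([-1.37295347e-03,  2.44880265e-06,  1.72795245e-03,  8.60153906e-05,
        2.23287320e-04,  7.59039852e-04]), 'joint_efforts': array([-5.98791048e-04, -3.92291451e+01,  1.88400561e+01,  4.18602616e+00,
       -4.52146094e-03, -1.64718841e-05]), 'position': array([ 170.02153951, -600.74550941,  194.82046244]), 'ee_rot': array([-1.37351562e-01,  9.90521772e-01,  1.06456049e-03, -1.86112932e-04]), 'contact_force': array([-0.20638983, -0.00631398,  1.21785019]), 'wrist_torque': array([ 0.01070962, -0.03752934,  0.03246189]), 'gripper_width': 85.16683756232923} 18.700000000000003
scene [1111.43942708 -558.69054621  699.58128194] 368.5550904093233
[ 2  0 10 13 37] [6.64864865 5.86486486] [-532.08016113 -291.45483316  332.76593524]
[16  0 11  6 22] [21.59090909  1.77272727] [-536.17495303 -239.30861148  338.04210014]
[36  0 12 10 31] [40.35483871  4.22580645] [-544.84614378 -178.44254605  319.4996575 ]
[64  0  8  7 23] [68.086956
[... 4094 characters left out ...]
72154]
[64 47  4 13 22] [65.36363636 54.        ] [-543.52342196 -145.98447207  126.07050163]
[36 48  7 15 23] [39.34782609 54.13043478] [-543.45475963 -240.86429016  146.80874668]
[69 48 16 11 43] [76.46511628 53.53488372] [-539.16848938 -103.74562896  119.83305477]
[284  52  36  14 364] [301.25274725  58.86813187] [ 37.81401654 656.53202639  94.05320312]
[52 56 11  7 29] [57.20689655 59.06896552] [-543.09853467 -182.76303325  113.64312697]
[160 216  12  20 184] [165.25       226.04347826] [ 512.97199444 -307.33804814   56.8809597 ]
top [ 486.83918255  -59.59406355 1120.30171302] 373.91365396948487
[341 207  13   9  90] [346.37777778 210.96666667] [ 505.24631687 -298.89755359   79.83027977]
```

View pics/scene0.png

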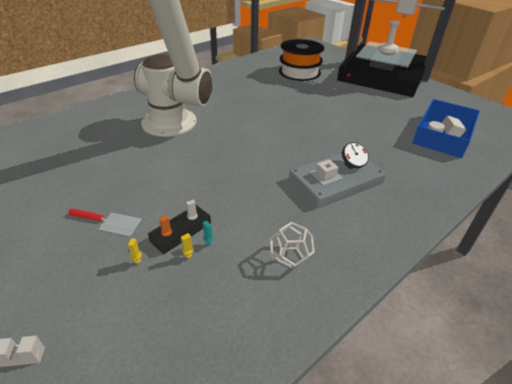

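View pics/top0.png

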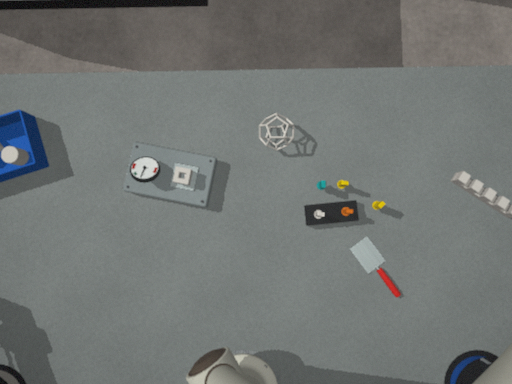

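Run:
```python
from h import *
L=lambda n:dict(np.load(n+'0.npz'))
a=L('scene');b=L('top')
A=a['image'][195:265,110:225];B=b['image'][170:230,295:395];C=b['image'][140:210,120:220]
r=lambda x:cv2.resize(x,(390,290),interpolation=cv2.INTER_CUBIC)
cv2.imwrite('pics/crop1.png',np.vstack([np.hstack([r(A),r(B)]),np.hstack([r(C),r(a['image'][140:205,285:390])])]))
for n,d in(('scene',a),('top',b)):
    P=cloud(d); hsv=cv2.cvtColor(d['image'],cv2.COLOR_BGR2HSV)
    m=cv2.inRange(hsv,(3,130,60),(20,255,255))>0
    box=(P[...,0]>400)&(P[...,0]<600)&(P[...,1]>-400)&(P[...,1]<-200)
    q=P[m&box&(P[...,2]>68)]; print(n,'orange top',len(q),q.mean(0),q.min(0),q.max(0))
    k=np.argwhere(m&box&(P[...,2]>68)); print(cv2.minAreaRect(k[:,::-1].astype(np.float32)))
    # rack: black
    m=(hsv[...,2]<60)&(P[...,2]>20)&(P[...,2]<40)&box
    q=P[m]; rc=cv2.minAreaRect(q[:,:2].astype(np.float32)); print('rack',len(q),rc)
    # socket
    m=(P[...,2]>66)&(P[...,2]<86)&(P[...,0]>500)&(P[...,0]<700)&(P[...,1]>50)&(P[...,1]<300)
    m=m.astype(np.uint8); nn,l,st,c=cv2.connectedComponentsWithStats(m)
    for i in range(1,nn):
        if st[i,4]>20:
            q=P[l==i]; print('z66-86',st[i],q.mean(0),cv2.minAreaRect(q[:,:2].astype(np.float32)))
    m=(P[...,2]>30)&(P[...,2]<46)&(P[...,0]>450)&(P[...,0]<750)&(P[...,1]>0)&(P[...,1]<350)
    q=P[m]; print('base',len(q),np.median(q[:,2]),cv2.minAreaRect(q[:,:2].astype(np.float32)))
```

```text
scene orange top 51 [ 509.72038634 -306.76729045   76.01477703] [ 502.55583547 -315.16872045   68.13877292] [ 513.54971172 -295.48933352   81.54144803]
((163.80001831054688, 219.60003662109375), (6.260990142822266, 8.049844741821289), 63.43495178222656)
rack 800 ((505.3194274902344, -270.20599365234375), (59.809059143066406, 142.73202514648438), 5.460686683654785)
z66-86 [341 149  27  17 286] [643.2822259  255.70328078  76.42869554] ((642.8642578125, 257.264404296875), (80.82115936279297, 51.92824935913086), 59.37030792236328)
z66-86 [316 159  22  15 208] [615.19332005 157.84448171  75.48653702] ((613.25341796875, 159.9850311279297), (45.73907470703125, 48.36452865600586), 76.8376693725586)
base 2075 40.49859799290031 ((621.7992553710938, 204.34751892089844), (251.57675170898438, 154.34176635742188), 78.19622802734375)
top orange top 32 [ 506.44912112 -304.83944556   79.76581409] [ 502.11803792 -314.62916652   74.82989341] [ 510.83568794 -295.41036468   82.45105956]
((348.5, 210.5), (3.0, 7.0), 90.0)
rack 728 ((502.61151123046875, -269.4580078125), (55.9445915222168, 142.18580627441406), 4.629329681396484)
z66-86 [131 157  29  22 300] [645.15756239 258.17140426  76.85310141] ((644.4685668945312, 257.6424255371094), (79.7005386352539, 47.18749237060547), 61.54996871948242)
z66-86 [172 166  19  18 238] [614.71609423 160.87699128  76.2789314 ] ((614.898193359375, 161.36273193359375), (44.718536376953125, 43.740997314453125), 77.9252700805664)
base 3424 39.8914593417482 ((624.7991943359375, 205.6759796142578), (251.24867248535156, 150.18141174316406), 77.8138198852539)
```

View pics/crop1.png

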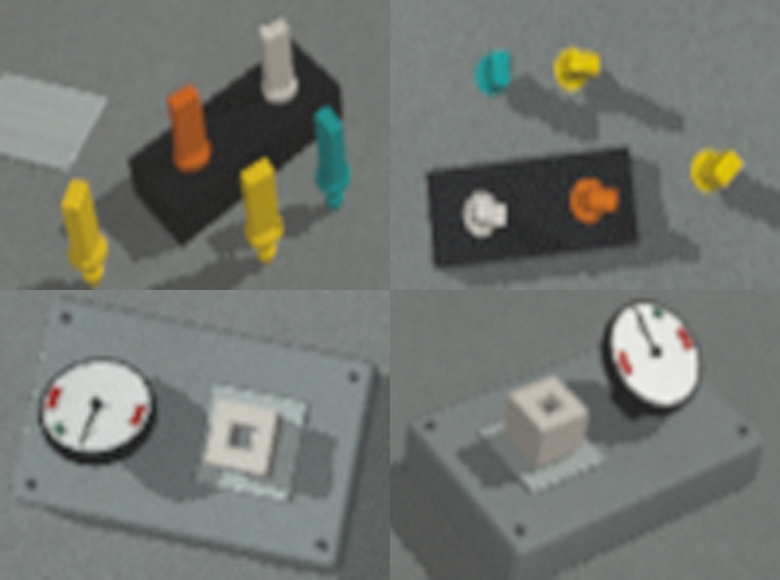

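Candidates in the top view are orange (346,211) in the black rack, white (319,214) in the rack, yellow (343,184) and (378,205), and teal (322,185). The enlarged crop shows that only the one at (346,211) is both orange and in the black rack, so that's the target. The socket is near (615,160), and the pointer is at its rest mark.

Next I'll turn the tool so the jaws close across the tab's thin side.

Emit:
play_rows(travel=[[0, 0, 0], [0, 0, 0], [0, 0, 0], [0, 0, 0], [0, 0, 0], [0, 0, 0], [0, 0, 0], [0, 0, 0], [0, 0, 0], [0, 0, 0], [0, 0, 0], [0, 0, 0]], rotation=[[0, 0, -0.115], [0, 0, -0.115], [0, 0, -0.115], [0, 0, -0.115], [0, 0, -0.115], [0, 0, -0.115], [0, 0, -0.115], [0, 0, -0.115], [0, 0, -0.115], [0, 0, -0.115], [0, 0, -0.115], [0, 0, -0.115]], grip=[0.6, 0.6, 0.6, 0.6, 0.6, 0.6, 0.6, 0.6, 0.6, 0.6, 0.6, 0.6])

```text
clock: 1.1
position: [170.1, -601.0, 195.2]
ee_rot: [0.738, -0.674, -0.001, -0.0]
contact_force: [-0.3, -0.0, -0.6]
gripper_width: 51.2
```

```bash
cat >> h.py <<'E'
from scipy.spatial.transform import Rotation as Ro
def totool(target):
    s=arm.read_state(); R=Ro.from_quat(s['ee_rot']).as_matrix()
    print('t',round(s['clock'],2),'pos',s['position'].round(1),'w',round(s['gripper_width'],1),'F',s['contact_force'].round(2),'M',s['wrist_torque'].round(2),'q',s['joints'].round(2)); print('R',R.round(3).tolist(),'gd',arm.grip_depth)
    if target is not None: print('tool shift mm',(R.T@(np.array(target)-s['position'])).round(1))
E
python3 - <<'E'
from h import *
totool([507,-305,130])
for n in('scene','top'):
    d=dict(np.load(n+'0.npz')); P=cloud(d); hsv=cv2.cvtColor(d['image'],cv2.COLOR_BGR2HSV)
    m=(cv2.inRange(hsv,(3,130,60),(20,255,255))>0)&(abs(P[...,0]-507)<30)&(abs(P[...,1]+305)<30)
    q=P[m]; print(n,len(q))
    t=q[(q[:,2]>76)]; print('top',len(t),t.mean(0).round(1),cv2.minAreaRect(t[:,:2].astype(np.float32)))
    c=q[(q[:,2]>30)&(q[:,2]<38)]; print('collar',c.mean(0).round(1),c.min(0).round(1),c.max(0).round(1))
    # rack outline by plane z=30
    m=((hsv[...,2]<50)).astype(np.uint8); nn,l,st,cc=cv2.connectedComponentsWithStats(m)
    u,v=proj(d,[504,-270,30]); k=l[int(v)-8:int(v)+9,int(u)-8:int(u)+9]; k=np.bincount(k[k>0]).argmax()
    if n=='top':
        pts=np.argwhere(l==k)[:,::-1]; pl=np.array([plane(d,*p,30)[:2] for p in pts],np.float32); print('rack',cv2.minAreaRect(pl))
E
```

```text
t 1.1 pos [ 170.1 -601.   195.2] w 51.2 F [-0.28 -0.   -0.63] M [-0.01 -0.03  0.02] q [-1.04  0.39  0.01 -0.   -1.19  1.13]
R [[0.09, -0.996, -0.0], [-0.996, -0.09, 0.001], [-0.001, 0.0, -1.0]] gd 18.700000000000003
tool shift mm [-264.2 -362.3   65.5]
scene 189
top 31 [ 509.  -306.7   79.2] ((507.8756103515625, -306.5591125488281), (10.608652114868164, 17.2874755859375), 4.885566234588623)
collar [ 510.7 -305.1   33.4] [ 478.5 -319.    30. ] [ 520.2 -280.5   37.9]
top 93
top 31 [ 506.5 -305.1   79.9] ((506.46124267578125, -305.0426330566406), (19.130271911621094, 8.448238372802734), 89.05528259277344)
collar [ 504.7 -305.3   33.7] [ 491.5 -329.4   30. ] [ 517.8 -293.1   37.7]
rack ((502.30584716796875, -266.9908447265625), (55.316192626953125, 55.67729568481445), 88.39472961425781)
```

Emit:
play_rows(travel=[[-0.024, -0.033, 0.005], [-0.024, -0.033, 0.005], [-0.024, -0.033, 0.005], [-0.024, -0.033, 0.005], [-0.024, -0.033, 0.005], [-0.024, -0.033, 0.005], [-0.024, -0.033, 0.005], [-0.024, -0.033, 0.005], [-0.024, -0.033, 0.005], [-0.024, -0.033, 0.005], [-0.024, -0.032, 0.005], [0, 0, 0]], rotation=[[0, 0, 0], [0, 0, 0], [0, 0, 0], [0, 0, 0], [0, 0, 0], [0, 0, 0], [0, 0, 0], [0, 0, 0], [0, 0, 0], [0, 0, 0], [0, 0, 0], [0, 0, 0]], grip=[0.6, 0.6, 0.6, 0.6, 0.6, 0.6, 0.6, 0.6, 0.6, 0.6, 0.6, 0.6])

```text
clock: 2.1
position: [512.5, -303.3, 139.2]
ee_rot: [0.739, -0.674, -0.0, -0.0]
contact_force: [-0.6, -0.8, 1.1]
gripper_width: 51.3
```

Run:
```python
from h import *
totool([507,-305.5,42.5])
a=grab('scene');u,v=map(int,proj(a,[507,-305,90])); 
c=a['image'][max(0,v-70):v+70,max(0,u-80):u+100]; cv2.imwrite('pics/above.png',cv2.resize(c,None,fx=4,fy=4,interpolation=cv2.INTER_CUBIC)); print(u,v)
```

```text
t 2.1 pos [ 512.5 -303.3  139.2] w 51.3 F [-0.57 -0.75  1.06] M [-0.06  0.11  0.04] q [-0.26  0.38 -0.15 -0.   -1.04  0.35]
R [[0.091, -0.996, -0.001], [-0.996, -0.091, 0.001], [-0.001, 0.0, -1.0]] gd 18.700000000000003
tool shift mm [ 1.8  5.6 96.7]
162 214
```

View pics/above.png

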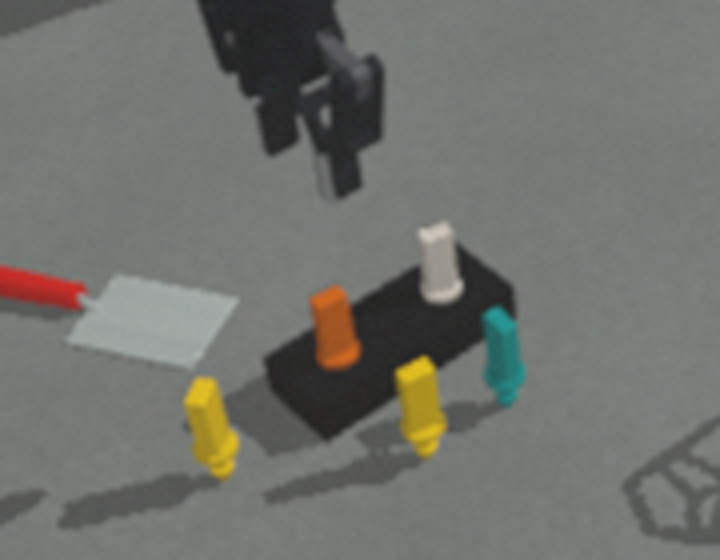

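Emit:
play_rows(travel=[[0.0018, 0.0056, 0.01], [0, 0, 0.01], [0, 0, 0.01], [0, 0, 0.01], [0, 0, 0.01], [0, 0, 0.01], [0, 0, 0.01], [0, 0, 0.01], [0, 0, 0.009], [0, 0, 0.0075], [0, 0, 0], [0, 0, 0]], rotation=[[0, 0, 0], [0, 0, 0], [0, 0, 0], [0, 0, 0], [0, 0, 0], [0, 0, 0], [0, 0, 0], [0, 0, 0], [0, 0, 0], [0, 0, 0], [0, 0, 0], [0, 0, 0]], grip=[0.45, 0.45, 0.45, 0.45, 0.45, 0.45, 0.45, 0.45, 0.45, 0.45, 0.45, 0.45])

```text
clock: 3.15
position: [503.0, -309.8, 44.0]
ee_rot: [0.737, -0.676, -0.0, 0.0]
contact_force: [0.7, -0.5, 1.2]
gripper_width: 38.1
```

Run:
```python
from h import *
totool([507,-305.5,42.5])
a=grab('scene');b=grab('top');o=[]
for d in(a,b):
    u,v=map(int,proj(d,[507,-305,60])); o.append(cv2.resize(d['image'][v-35:v+35,u-35:u+35],(390,390),interpolation=cv2.INTER_CUBIC))
cv2.imwrite('pics/atpin.png',np.hstack(o))
```

```text
t 3.15 pos [ 503.  -309.8   44. ] w 38.1 F [ 0.74 -0.46  1.19] M [ 0.05 -0.04  0.03] q [-0.28  0.48 -0.27  0.   -0.83  0.36]
R [[0.085, -0.996, -0.001], [-0.996, -0.085, 0.0], [-0.0, 0.001, -1.0]] gd 18.700000000000003
tool shift mm [-4.  -4.4  1.5]
```

View pics/atpin.png

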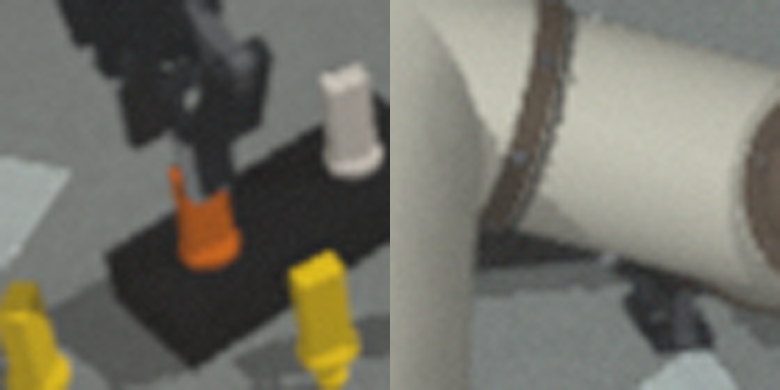

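Emit:
play_rows(travel=[[-0.002, -0.002, 0.0005], [-0.002, -0.0025, 0.001], [0, 0, 0], [0, 0, 0], [0, 0, 0]], rotation=[[0, 0, 0], [0, 0, 0], [0, 0, 0], [0, 0, 0], [0, 0, 0]], grip=[0.45, 0.45, 0.45, 0.45, 0.45])

```text
clock: 3.67
position: [507.3, -305.4, 43.1]
ee_rot: [0.737, -0.676, 0.0, -0.0]
contact_force: [-0.2, -0.3, 0.2]
gripper_width: 38.4
```

Run:
```python
from h import *
totool([507,-305.5,42.5])
```

```text
t 3.67 pos [ 507.3 -305.4   43.1] w 38.4 F [-0.15 -0.26  0.21] M [ 0.03 -0.03  0.01] q [-0.27  0.48 -0.27 -0.   -0.83  0.35]
R [[0.085, -0.996, 0.0], [-0.996, -0.085, -0.0], [0.0, -0.0, -1.0]] gd 18.700000000000003
tool shift mm [0.1 0.3 0.6]
```

Emit:
play_rows(travel=[[0, 0, 0], [0, 0, 0], [0, 0, 0], [0, 0, 0], [0, 0, 0], [0, 0, 0], [0, 0, 0], [0, 0, 0], [0, 0, 0], [0, 0, 0]], rotation=[[0, 0, 0], [0, 0, 0], [0, 0, 0], [0, 0, 0], [0, 0, 0], [0, 0, 0], [0, 0, 0], [0, 0, 0], [0, 0, 0], [0, 0, 0]], grip=[0.2, 0, 0, 0, 0, 0, 0, 0, 0, 0])

```text
clock: 4.5
position: [507.4, -305.6, 43.1]
ee_rot: [0.737, -0.676, 0.0, -0.0]
contact_force: [-0.6, -0.3, 2.1]
gripper_width: 8.2
```

Run:
```python
from h import *
totool([507,-305.5,200])
```

```text
t 4.5 pos [ 507.4 -305.6   43.1] w 8.2 F [-0.65 -0.32  2.14] M [-0.18  0.08 -0.06] q [-0.27  0.48 -0.27  0.   -0.83  0.35]
R [[0.085, -0.996, 0.0], [-0.996, -0.085, -0.0], [0.0, -0.0, -1.0]] gd 18.700000000000003
tool shift mm [-1.000e-01  3.000e-01 -1.569e+02]
```

Emit:
play_rows(travel=[[0, 0, 0], [0, 0, 0], [0, 0, -0.003], [0, 0, -0.005], [0, 0, -0.01], [0, 0, -0.015], [0, 0, -0.02], [0, 0, -0.025], [0, 0, -0.025], [0, 0, -0.02], [0, 0, -0.01], [0, 0, 0]], rotation=[[0, 0, 0], [0, 0, 0], [0, 0, 0], [0, 0, 0], [0, 0, 0], [0, 0, 0], [0, 0, 0], [0, 0, 0], [0, 0, 0], [0, 0, 0], [0, 0, 0], [0, 0, 0]], grip=[0, 0, 0, 0, 0, 0, 0, 0, 0, 0, 0, 0])

```text
clock: 5.5
position: [508.6, -306.0, 179.2]
ee_rot: [0.737, -0.676, 0.003, -0.001]
contact_force: [0.3, 0.1, -0.8]
gripper_width: 8.2
```

Run:
```python
from h import *
totool([615,160,170])
a=grab('scene');d=a
u,v=map(int,proj(d,[507,-305,150])); print(u,v);c=d['image'][max(v-50,0):v+60,max(u-60,0):u+60]
cv2.imwrite('pics/lift.png',cv2.resize(c,None,fx=4,fy=4,interpolation=cv2.INTER_CUBIC))
```

```text
t 5.5 pos [ 508.6 -306.   179.2] w 8.2 F [ 0.27  0.14 -0.76] M [0.01 0.02 0.02] q [-0.27  0.34 -0.1   0.   -1.12  0.35]
R [[0.085, -0.996, 0.006], [-0.996, -0.085, -0.002], [0.003, -0.005, -1.0]] gd 18.700000000000003
tool shift mm [-455.2 -145.6    8.8]
159 195
```

View pics/lift.png

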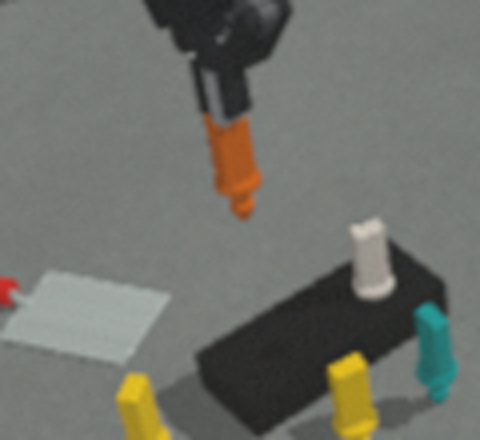

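```bash
cat >> h.py <<'E'
def pin_pts(d,s=None):
    s=s or arm.read_state(); x,y,z=s['position']; P=cloud(d); hsv=cv2.cvtColor(d['image'],cv2.COLOR_BGR2HSV)
    m=(cv2.inRange(hsv,(3,110,40),(20,255,255))>0)&(np.abs(P[...,0]-x)<60)&(np.abs(P[...,1]-y)<60)&(P[...,2]>40)
    return m,P
E
python3 - <<'E'
from h import *
d=grab('scene'); s=arm.read_state(); print(s['position'])
m,P=pin_pts(d,s); k=np.argwhere(m); q=P[m]
print(len(q))
for z in (200,190,179,170,160,150,141): print(z,proj(d,[508.6,-306,z]).round(1))
for r in range(k[:,0].min(),k[:,0].max()+1):
    kk=k[k[:,0]==r][:,1]; pp=P[r,kk]; print(r,kk.min(),kk.max(),np.median(pp,0).round(1))
r0=k[:,0].min()
for r in range(r0-10,r0): c=int(k[:,1].min()+3); print(r,c,P[r,c:c+10:3].round(0).tolist())
E
```

```text
[ 506.68909716 -304.98675608  175.28510431]
209
200 [155.7 178.2]
190 [156.4 181.8]
179 [157.2 185.7]
170 [157.8 188.9]
160 [158.5 192.3]
150 [159.1 195.7]
141 [159.7 198.7]
174 150 151 [ 507.8 -315.2  215.6]
175 150 160 [ 509.7 -307.2  209.9]
176 151 160 [ 511.1 -302.5  206.4]
177 151 160 [ 511.4 -306.   205.1]
178 151 160 [ 511.2 -307.8  203.5]
179 151 160 [ 511.5 -307.7  199.2]
180 152 161 [ 511.4 -305.8  196.3]
181 152 161 [ 511.3 -307.4  195.6]
182 152 161 [ 510.9 -306.6  191.1]
183 152 161 [ 511.4 -307.6  189.6]
184 152 161 [ 511.4 -308.3  187.4]
185 153 162 [ 511.4 -306.1  182.9]
186 153 162 [ 511.1 -306.   180.3]
187 153 162 [ 511.5 -306.8  177.3]
188 153 163 [ 511.8 -306.8  174.1]
189 153 163 [ 511.9 -306.8  172.7]
190 153 163 [ 511.5 -307.2  168.6]
191 153 163 [ 512.7 -308.2  167.7]
192 153 162 [ 514.6 -310.5  168.1]
193 154 161 [ 515.  -311.8  165.7]
194 156 161 [ 511.7 -308.   157.7]
195 157 161 [ 508.8 -306.   152.1]
196 157 161 [ 509.3 -306.7  149.9]
197 157 161 [ 512.1 -308.8  149. ]
198 159 161 [ 511.1 -306.3  145.3]
199 159 160 [ 509.1 -306.8  140.8]
164 153 [[521.0,
[... 315 characters left out ...]
0, 239.0], [524.0, -307.0, 239.0], [523.0, -300.0, 236.0], [232.0, -163.0, 2.0]]
168 153 [[517.0, -311.0, 235.0], [523.0, -307.0, 237.0], [523.0, -301.0, 234.0], [237.0, -166.0, 2.0]]
169 153 [[518.0, -312.0, 234.0], [523.0, -308.0, 234.0], [523.0, -301.0, 231.0], [238.0, -167.0, -0.0]]
170 153 [[517.0, -312.0, 230.0], [522.0, -308.0, 231.0], [521.0, -301.0, 227.0], [247.0, -171.0, 3.0]]
171 153 [[517.0, -312.0, 227.0], [523.0, -308.0, 229.0], [520.0, -301.0, 224.0], [250.0, -173.0, 2.0]]
172 153 [[517.0, -313.0, 225.0], [1111.0, -559.0, 700.0], [524.0, -303.0, 224.0], [253.0, -175.0, 1.0]]
173 153 [[518.0, -313.0, 223.0], [525.0, -310.0, 226.0], [521.0, -302.0, 220.0], [258.0, -178.0, 1.0]]
```

Run:
```python
from h import *
d=grab('scene'); totool([615,160,180]); s=arm.read_state(); x,y,z=s['position']
P=cloud(d); hsv=cv2.cvtColor(d['image'],cv2.COLOR_BGR2HSV)
m=(np.abs(P[...,0]-x)<50)&(np.abs(P[...,1]-y)<50)&(P[...,2]>120)&(hsv[...,1]<110)
k=np.argwhere(m)
for r in range(155,200):
    kk=k[k[:,0]==r][:,1]
    if len(kk): print(r,kk.min(),kk.max(),'z',P[r,kk][:,2].min().round(0),P[r,kk][:,2].max().round(0),'x',P[r,kk][:,0].min().round(0),P[r,kk][:,0].max().round(0),'V',hsv[r,kk][:,2].min(),hsv[r,kk][:,2].max())
for X in([532,-308,147],[532,-308,175],[484,-312,147]): print(X,proj(d,X))
```

```text
t 5.65 pos [ 506.2 -304.9  174.4] w 8.2 F [ 0.31  0.68 -1.28] M [ 0.03 -0.01 -0.04] q [-0.27  0.34 -0.11 -0.   -1.12  0.35]
R [[0.085, -0.996, -0.002], [-0.996, -0.085, 0.002], [-0.002, 0.002, -1.0]] gd 18.700000000000003
tool shift mm [-454.  -147.7   -5.1]
155 142 168 z 248.0 288.0 x 491.0 555.0 V 41 96
156 142 167 z 248.0 287.0 x 492.0 556.0 V 39 92
157 143 167 z 255.0 284.0 x 497.0 554.0 V 37 62
158 143 166 z 249.0 282.0 x 495.0 555.0 V 36 92
159 145 166 z 247.0 278.0 x 496.0 554.0 V 38 94
160 145 165 z 247.0 276.0 x 498.0 553.0 V 38 108
161 145 163 z 244.0 272.0 x 496.0 551.0 V 38 119
162 145 161 z 241.0 268.0 x 495.0 547.0 V 40 122
163 146 159 z 240.0 264.0 x 499.0 545.0 V 38 102
164 146 160 z 236.0 260.0 x 497.0 542.0 V 39 114
165 146 160 z 234.0 255.0 x 497.0 537.0 V 42 117
166 146 160 z 231.0 243.0 x 497.0 524.0 V 42 118
167 147 160 z 228.0 241.0 x 499.0 524.0 V 42 110
168 147 160 z 226.0 238.0 x 499.0 524.0 V 42 111
169 147 160 z 224.0 235.0 x 498.0 524.0 V 45 117
170 147 161 z 220.0 233.0 x 496.0 524.0 V 45 117
171 147 161 z 216.0 230.0 x 495.0 523.0 V 46 120
172 148 161 z
[... 466 characters left out ...]
504.0 V 132 132
186 152 152 z 178.0 178.0 x 502.0 502.0 V 140 140
187 152 152 z 175.0 175.0 x 500.0 500.0 V 136 136
189 152 152 z 166.0 166.0 x 496.0 496.0 V 128 128
190 152 152 z 165.0 165.0 x 499.0 499.0 V 127 127
191 152 152 z 166.0 166.0 x 502.0 502.0 V 128 128
193 153 153 z 162.0 162.0 x 506.0 506.0 V 131 131
195 156 156 z 149.0 149.0 x 501.0 501.0 V 134 134
196 156 156 z 147.0 147.0 x 502.0 502.0 V 132 132
197 156 156 z 145.0 145.0 x 502.0 502.0 V 125 125
198 157 157 z 145.0 145.0 x 507.0 507.0 V 131 131
199 158 158 z 141.0 141.0 x 507.0 507.0 V 129 129
[532, -308, 147] [163.87581847 202.47624269]
[532, -308, 175] [162.07962091 192.88616775]
[484, -312, 147] [151.49764763 192.27538938]
```

The pin is held upright and undisturbed in the jaws: the orange tip is at (159,199) and it is in line with the TCP. The visible fingers cover only the upper tab. I'll carry it gently to the socket.

Emit:
play_rows(travel=[[-0.01, -0.003, 0], [-0.02, -0.0065, 0], [-0.025, -0.008, 0], [-0.025, -0.008, 0], [-0.025, -0.008, 0], [-0.025, -0.008, 0], [-0.025, -0.008, 0], [-0.025, -0.008, 0], [-0.025, -0.008, 0], [-0.025, -0.008, 0], [-0.025, -0.008, 0], [-0.025, -0.008, 0]], rotation=[[0, 0, 0], [0, 0, 0], [0, 0, 0], [0, 0, 0], [0, 0, 0], [0, 0, 0], [0, 0, 0], [0, 0, 0], [0, 0, 0], [0, 0, 0], [0, 0, 0], [0, 0, 0]], grip=[0, 0, 0, 0, 0, 0, 0, 0, 0, 0, 0, 0])

```text
clock: 6.65
position: [571.8, -17.0, 174.4]
ee_rot: [0.737, -0.676, -0.001, 0.001]
contact_force: [1.1, 0.0, -0.8]
gripper_width: 8.1
```

Emit:
play_rows(travel=[[-0.025, -0.0085, 0], [-0.025, -0.0085, 0], [-0.025, -0.0085, 0], [-0.025, -0.0085, 0], [-0.025, -0.008, 0], [-0.025, -0.008, 0], [-0.015, -0.005, 0], [-0.009, -0.003, 0.005], [0, 0, 0.005], [0, 0, 0.005], [0, 0, 0], [0, 0, 0]], rotation=[[0, 0, 0], [0, 0, 0], [0, 0, 0], [0, 0, 0], [0, 0, 0], [0, 0, 0], [0, 0, 0], [0, 0, 0], [0, 0, 0], [0, 0, 0], [0, 0, 0], [0, 0, 0]], grip=[0, 0, 0, 0, 0, 0, 0, 0, 0, 0, 0, 0])

```text
clock: 7.65
position: [615.1, 157.9, 160.3]
ee_rot: [0.736, -0.677, -0.0, 0.001]
contact_force: [-0.3, -0.5, -0.7]
gripper_width: 8.1
```

Run:
```python
from h import *
totool([614,160.5,150])
for n in('scene','top'):
    d=dict(np.load(n+'0.npz'))
    g=cv2.cvtColor(d['image'],cv2.COLOR_BGR2GRAY).astype(float); u,v=proj(d,[614,160.5,77]); ui,vi=int(u),int(v)
    w=g[vi-14:vi+15,ui-16:ui+17]
    m=(g>130).astype(np.uint8); nn,l,st,c=cv2.connectedComponentsWithStats(m)
    ks=l[vi-8:vi+9,ui-8:ui+9]; k=np.bincount(ks[ks>0]).argmax(); fill=np.zeros_like(m)
    cs,_=cv2.findContours((l==k).astype(np.uint8),cv2.RETR_CCOMP,cv2.CHAIN_APPROX_NONE)
    for cc in cs:
        a=cv2.contourArea(cc); M=cc[:,0].mean(0)
        if a>3: print(n,'contour',a,M,plane(d,*M,77).round(1))
    # darkness-weighted centroid near mouth
    yy,xx=np.mgrid[vi-5:vi+6,ui-5:ui+6]; ww=np.clip(140-g[vi-5:vi+6,ui-5:ui+6],0,None); M=(ww*xx).sum()/ww.sum(),(ww*yy).sum()/ww.sum(); print('dark',M,plane(d,*M,77).round(1))
    if n=='scene': print(g[vi-8:vi+9,ui-10:ui+11].astype(int))
d=grab('scene'); s=arm.read_state(); m,P=pin_pts(d,s); k=np.argwhere(m)
for r in range(k[:,0].min(),k[:,0].max()+1):
    kk=k[k[:,0]==r][:,1]; print(r,kk.min(),kk.max(),np.median(P[r,kk],0).round(1))
print([proj(d,s['position']+np.array([0,0,z])).round(1) for z in(35,0,-13,-39)])
c=d['image'][115:205,280:390]; cv2.imwrite('pics/sock.png',cv2.resize(c,None,fx=6,fy=6,interpolation=cv2.INTER_CUBIC))
```

```text
t 7.65 pos [615.1 157.9 160.3] w 8.1 F [-0.3  -0.46 -0.71] M [0.01 0.04 0.01] q [ 0.51  0.43 -0.02  0.   -1.13 -0.42]
R [[0.083, -0.997, -0.002], [-0.997, -0.083, -0.001], [0.001, 0.002, -1.0]] gd 18.700000000000003
tool shift mm [-2.7  0.8 10.3]
scene contour 322.0 [328.69047619 172.39285714] [639.7 138.1  77. ]
scene contour 10.0 [328.  165.5] [617.3 161.4  77. ]
dark (np.float64(325.2507836990596), np.float64(166.24451410658307)) [614.7 152.6  77. ]
[[120 121 120 118 114 117 117 117 118 115 115 122 121 120 124 127 125 125
  127 127 125]
 [117 119 119 119 116 117 114 115 122 121 120 125 128 129 128 127 127 127
  126 127 126]
 [117 117 120 115 114 119 120 119 126 129 139 146 157 154 136 128 126 126
  125 125 124]
 [111 116 123 121 120 126 129 138 146 159 170 178 183 182 160 138 117 107
  107 106 106]
 [121 122 127 131 138 148 158 172 177 182 188 188 188 186 180 162 126  94
   90  91  91]
 [129 139 148 160 172 176 182 188 188 189 188 184 179 185 188 183 158 126
  101  90  90]
 [133 152 170 181 188 187 188 189 190 188 184 167 156 169 184 188 182 170
  138 102  91]
 [128 136 162 183 18
[... 1144 characters left out ...]
036036 179.4954955 ] [600.2 120.9  77. ]
top contour 4.0 [192.5 165. ] [641.4 128.8  77. ]
top contour 4.0 [182.5 163. ] [647.5 157.   77. ]
top contour 4.0 [177.5 162. ] [650.6 171.1  77. ]
top contour 4.0 [167.5 161. ] [653.9 199.2  77. ]
top contour 15.0 [210.  160.5] [653.3  79.5  77. ]
top contour 21.5 [136.66666667 146.33333333] [697.1 286.5  77. ]
dark (np.float64(180.60205831903946), np.float64(174.85763293310464)) [614.  162.3  77. ]
28 372 372 [648.3 185.2 454.9]Traceback (most recent call last):
  File "<stdin>", line 18, in <module>
    return umr_minimum(a, axis, None, out, keepdims, initial, where)
ValueError: zero-size array to reduction operation minimum which has no identity
```

Run:
```python
from h import *
totool([614,160.8,150])
d=dict(np.load('scene0.npz')); u,v=proj(d,[614,160.5,77]); print(u,v,'facecentre',plane(d,int(u)+1,int(v)-.4,77).round(1))
g=cv2.cvtColor(d['image'],cv2.COLOR_BGR2GRAY); m=((g>165)).astype(np.uint8); m[:int(v)-9]=0;m[int(v)+9:]=0;m[:,:int(u)-13]=0;m[:,int(u)+13:]=0
cs,h=cv2.findContours(m,cv2.RETR_CCOMP,cv2.CHAIN_APPROX_NONE)
for c in cs:
    if cv2.contourArea(c)>8:
        r=cv2.minAreaRect(np.array([plane(d,*p,77)[:2] for p in c[:,0]],np.float32)); print('scene',cv2.contourArea(c),r)
d=grab('scene'); s=arm.read_state(); print(s['position']); m,P=pin_pts(d,s); k=np.argwhere(m&(P[...,2]<250))
for r in range(k[:,0].min(),k[:,0].max()+1):
    kk=k[k[:,0]==r][:,1]
    if len(kk): print(r,kk.min(),kk.max(),np.median(P[r,kk],0).round(1))
print([proj(d,s['position']+np.array([0,0,z])).round(1) for z in(35,0,-13,-39)])
c=d['image'][110:200,280:390]; cv2.imwrite('pics/sock.png',cv2.resize(c,None,fx=6,fy=6,interpolation=cv2.INTER_CUBIC))
```

```text
t 7.7 pos [615.4 158.1 160.9] w 7.5 F [ 0.28 -0.66 -0.12] M [-0.04  0.02 -0.03] q [ 0.51  0.43 -0.02  0.   -1.13 -0.42]
R [[0.083, -0.997, -0.0], [-0.997, -0.083, -0.0], [0.0, 0.0, -1.0]] gd 18.700000000000003
tool shift mm [-2.8  1.2 10.9]
326.88550218830386 165.08406962322985 facecentre [612.7 162.5  77. ]
scene 110.5 ((614.4404907226562, 162.0497283935547), (40.66343307495117, 42.90736770629883), 77.08759307861328)
scene 29.5 ((616.051513671875, 161.68849182128906), (18.179283142089844, 29.27542495727539), 12.425390243530273)
[615.68653467 158.34484311 161.23792013]
128 331 332 [610.7 155.6 198.9]
129 330 331 [613.7 147.7 200.2]
130 330 332 [617.5 149.7 198.2]
131 330 333 [617.2 148.6 195.4]
132 330 335 [618.7 151.7 190.6]
133 329 335 [617.6 151.3 187.7]
134 329 335 [617.6 151.4 184.4]
135 329 335 [617.7 149.4 181.5]
136 329 334 [618.6 150.4 179. ]
137 329 334 [617.6 150.3 176.1]
138 328 334 [618.  149.5 173.1]
139 328 334 [617.7 150.  168.2]
140 328 334 [618.1 149.5 165.6]
141 327 334 [617.9 150.5 161.7]
142 327 333 [617.8 150.  159.9]
143 326 334 [618.3 149.1 155.5]
144 326 334 [618.7 150.1 153. ]
145 327 334 [620.7 150.4 152.5]
146 328 333 [621.4 150.5 149.9]
147 328 331 [617.5 152.2 143.4]
148 328 330 [614.6 154.9 138.9]
149 328 331 [617.1 154.6 136. ]
150 328 331 [619.1 153.5 133.9]
151 328 330 [617.2 153.8 129.9]
152 328 329 [614.7 155.8 124.5]
[array([333.5, 129.3]), array([331.4, 140.6]), array([330.7, 144.6]), array([329.2, 152.5])]
```

View pics/sock.png

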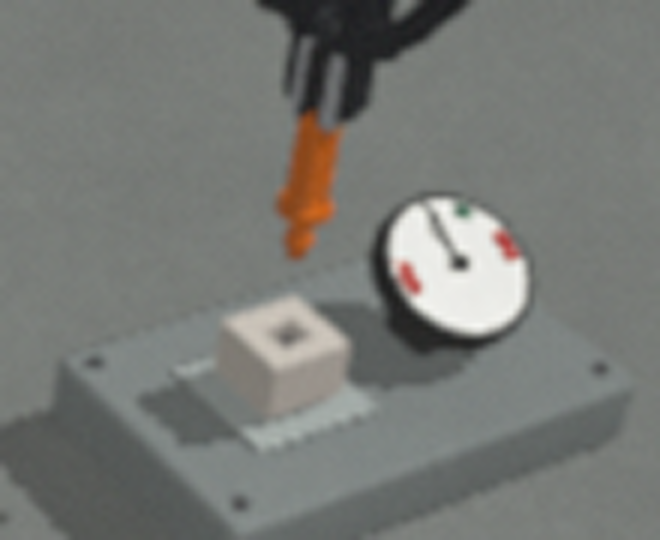

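The pin hangs straight. Its tip at about (328.5,152) in the full frame lies within 1 px of the projected tool axis, and the dial pointer is at zero. The socket mouth is at about (614.2,161.5). I'll centre the pin and come down to just above the mouth.

Emit:
play_rows(travel=[[-0.0033, 0.0012, 0], [0, 0, 0.008], [0, 0, 0.01], [0, 0, 0.01], [0, 0, 0.008], [0, 0, 0.005], [0, 0, 0], [0, 0, 0], [0, 0, 0], [0, 0, 0]], rotation=[[0, 0, 0], [0, 0, 0], [0, 0, 0], [0, 0, 0], [0, 0, 0], [0, 0, 0], [0, 0, 0], [0, 0, 0], [0, 0, 0], [0, 0, 0]], grip=[0, 0, 0, 0, 0, 0, 0, 0, 0, 0])

```text
clock: 8.58
position: [614.6, 162.8, 120.5]
ee_rot: [0.737, -0.676, 0.0, -0.001]
contact_force: [-0.3, 0.2, -0.1]
gripper_width: 8.2
```

Run:
```python
from h import *
totool([614.2,161.5,112])
F=[]
for i in range(6):
    d=grab('scene' if i%2 else 'top'); F.append(arm.read_state()['contact_force'])
    if i==1: sc=d
print('F',np.mean(F,0).round(2),np.std(F,0).round(2)); s=arm.read_state(); print(s['position'].round(1))
m,P=pin_pts(sc,s); k=np.argwhere(m&(P[...,2]<200))
for r in range(k[:,0].min(),k[:,0].max()+1):
    kk=k[k[:,0]==r][:,1]
    if len(kk): print(r,kk.min(),kk.max(),end='; ')
print([proj(sc,s['position']+np.array([0,0,z])).round(1) for z in(35,0,-13,-39)])
```

```text
t 8.58 pos [614.6 162.8 120.5] w 8.2 F [-0.34  0.19 -0.06] M [ 0.03  0.02 -0.08] q [ 0.51  0.46 -0.07  0.   -1.04 -0.43]
R [[0.085, -0.996, 0.001], [-0.996, -0.085, 0.0], [-0.0, -0.001, -1.0]] gd 18.700000000000003
tool shift mm [1.3 0.5 8.5]
F [ 0.05 -0.01 -0.27] [0.3  0.24 0.49]
[614.2 162.6 120.2]
140 330 330; 141 329 330; 142 329 330; 143 328 331; 144 328 334; 145 328 333; 146 328 333; 147 328 333; 148 327 333; 149 327 333; 150 327 333; 151 327 332; 152 327 332; 153 326 332; 154 326 333; 155 325 333; 156 325 333; 157 326 332; 158 327 330; 159 327 329; 160 327 330; 161 327 330; 162 327 329; 163 327 328; [array([331.7, 141.7]), array([329.7, 152.3]), array([329. , 156.2]), array([327.7, 163.7])]
```

Emit:
play_rows(travel=[[0.001, 0, 0], [0, 0, 0.003], [0, 0, 0.003], [0, 0, 0.003], [0, 0, 0.002], [0, 0, 0], [0, 0, 0]], rotation=[[0, 0, 0], [0, 0, 0], [0, 0, 0], [0, 0, 0], [0, 0, 0], [0, 0, 0], [0, 0, 0]], grip=[0, 0, 0, 0, 0, 0, 0])

```text
clock: 9.47
position: [614.1, 161.5, 108.6]
ee_rot: [0.737, -0.676, -0.0, 0.0]
contact_force: [-0.1, -0.5, -0.6]
gripper_width: 8.2
```

```bash
cat >> h.py <<'E'
def fmean(n=6):
    F=[];M=[]
    for i in range(n):
        optics.get_image('top'); s=arm.read_state(); F.append(s['contact_force']);M.append(s['wrist_torque'])
    print('pos',s['position'].round(2),'F',np.mean(F,0).round(2),'M',np.mean(M,0).round(3),'t',round(s['clock'],2))
E
python3 -c "
from h import *
fmean()"
```

```text
pos [614.31 161.64 109.07] F [ 0.26  0.02 -0.28] M [0.014 0.017 0.014] t 9.77
```

Emit:
play_rows(travel=[[0, 0, 0.001], [0, 0, 0.0015], [0, 0, 0.0015], [0, 0, 0], [0, 0, 0], [0, 0, 0]], rotation=[[0, 0, 0], [0, 0, 0], [0, 0, 0], [0, 0, 0], [0, 0, 0], [0, 0, 0]], grip=[0, 0, 0, 0, 0, 0])

```text
clock: 10.27
position: [614.2, 161.6, 104.9]
ee_rot: [0.737, -0.676, -0.0, 0.0]
contact_force: [0.3, 0.4, 0.6]
gripper_width: 7.8
```

```bash
python3 -c "
from h import *
fmean()"
```

```text
pos [614.26 161.63 104.98] F [ 0.1  -0.1  -0.35] M [-0.014 -0.011  0.004] t 10.57
```

Emit:
play_rows(travel=[[0, 0, 0.001], [0, 0, 0.001], [0, 0, 0.001], [0, 0, 0], [0, 0, 0]], rotation=[[0, 0, 0], [0, 0, 0], [0, 0, 0], [0, 0, 0], [0, 0, 0]], grip=[0, 0, 0, 0, 0])

```text
clock: 10.98
position: [614.2, 161.6, 101.8]
ee_rot: [0.737, -0.676, -0.0, 0.0]
contact_force: [0.5, 0.9, -0.8]
gripper_width: 8.3
```

```bash
python3 -c "
from h import *
fmean()"
```

```text
pos [614.24 161.6  101.92] F [-0.5  -0.31 -0.47] M [ 0.046  0.005 -0.012] t 11.28
```

Emit:
play_rows(travel=[[0, 0, 0.0005], [0, 0, 0.0005], [0, 0, 0.0005], [0, 0, 0], [0, 0, 0]], rotation=[[0, 0, 0], [0, 0, 0], [0, 0, 0], [0, 0, 0], [0, 0, 0]], grip=[0, 0, 0, 0, 0])

```text
clock: 11.7
position: [614.5, 161.7, 100.8]
ee_rot: [0.737, -0.676, 0.0, -0.0]
contact_force: [0.1, 0.5, 1.2]
gripper_width: 8.2
```

```bash
python3 -c "
from h import *
fmean(4)"
```

```text
pos [614.49 161.66 100.72] F [-0.13  0.82  1.69] M [ 0.051 -0.03  -0.026] t 11.9
```

Emit:
play_rows(travel=[[0, 0, 0.0005], [0, 0, 0.0005], [0, 0, 0], [0, 0, 0]], rotation=[[0, 0, 0], [0, 0, 0], [0, 0, 0], [0, 0, 0]], grip=[0, 0, 0, 0])

```text
clock: 12.23
position: [614.8, 161.7, 100.1]
ee_rot: [0.737, -0.676, 0.0, -0.001]
contact_force: [0.5, 0.8, 5.3]
gripper_width: 8.6
```

```bash
python3 -c "
from h import *
fmean(4)"
```

```text
pos [614.73 161.71 100.06] F [0.01 0.5  5.46] M [ 0.019  0.032 -0.023] t 12.43
```

Emit:
play_rows(travel=[[0, 0, 0.0005], [0, 0, 0.0005], [0, 0, 0], [0, 0, 0]], rotation=[[0, 0, 0], [0, 0, 0], [0, 0, 0], [0, 0, 0]], grip=[0, 0, 0, 0])

```text
clock: 12.77
position: [615.0, 161.8, 99.4]
ee_rot: [0.737, -0.676, 0.001, -0.001]
contact_force: [0.2, 0.4, 6.6]
gripper_width: 7.8
```

```bash
python3 -c "
from h import *
fmean(4)"
```

```text
pos [614.98 161.78  99.46] F [-0.29  0.6   6.46] M [ 0.048  0.054 -0.011] t 12.97
```

Emit:
play_rows(travel=[[0, 0, 0.0005], [0, 0, 0.0005], [0, 0, 0], [0, 0, 0]], rotation=[[0, 0, 0], [0, 0, 0], [0, 0, 0], [0, 0, 0]], grip=[0, 0, 0, 0])

```text
clock: 13.3
position: [615.2, 161.8, 98.7]
ee_rot: [0.737, -0.676, 0.001, -0.001]
contact_force: [-0.2, 0.2, 7.5]
gripper_width: 8.1
```

```bash
python3 -c "
from h import *
fmean(3)"
```

```text
pos [615.16 161.83  98.71] F [-0.14 -0.06  6.59] M [ 0.017  0.101 -0.023] t 13.45
```

Emit:
play_rows(travel=[[0, 0, 0.0005], [0, 0, 0.0005], [0, 0, 0.0005], [0, 0, 0.0005], [0, 0, 0], [0, 0, 0]], rotation=[[0, 0, 0], [0, 0, 0], [0, 0, 0], [0, 0, 0], [0, 0, 0], [0, 0, 0]], grip=[0, 0, 0, 0, 0, 0])

```text
clock: 13.95
position: [614.9, 161.8, 96.4]
ee_rot: [0.737, -0.676, 0.001, -0.001]
contact_force: [-0.0, 0.2, 4.9]
gripper_width: 7.9
```

```bash
python3 -c "
from h import *
totool(None)
fmean(3)"
```

```text
t 13.95 pos [614.9 161.8  96.4] w 7.9 F [-0.01  0.22  4.9 ] M [ 0.05 -0.01 -0.06] q [ 0.51  0.48 -0.1   0.   -0.99 -0.43]
R [[0.085, -0.996, 0.002], [-0.996, -0.085, 0.001], [-0.0, -0.002, -1.0]] gd 18.700000000000003
pos [614.85 161.75  96.21] F [0.22 0.54 6.08] M [0.071 0.029 0.   ] t 14.1
```

Emit:
play_rows(travel=[[0, 0, 0.0005], [0, 0, 0.0005], [0, 0, 0.0005], [0, 0, 0.0005], [0, 0, 0], [0, 0, 0]], rotation=[[0, 0, 0], [0, 0, 0], [0, 0, 0], [0, 0, 0], [0, 0, 0], [0, 0, 0]], grip=[0, 0, 0, 0, 0, 0])

```text
clock: 14.6
position: [613.5, 161.4, 92.3]
ee_rot: [0.736, -0.677, -0.001, 0.001]
contact_force: [-0.5, 0.2, -0.5]
gripper_width: 7.8
```

```bash
python3 -c "
from h import *
fmean(3)"
```

```text
pos [613.6  161.41  92.43] F [ 0.59 -0.28 -1.07] M [ 0.068 -0.148 -0.007] t 14.75
```

Emit:
play_rows(travel=[[0, 0, 0.0005], [0, 0, 0.0005], [0, 0, 0.0005], [0, 0, 0], [0, 0, 0]], rotation=[[0, 0, 0], [0, 0, 0], [0, 0, 0], [0, 0, 0], [0, 0, 0]], grip=[0, 0, 0, 0, 0])

```text
clock: 15.17
position: [614.1, 161.5, 91.7]
ee_rot: [0.736, -0.676, -0.0, 0.0]
contact_force: [-0.8, -0.2, -0.2]
gripper_width: 7.9
```

```bash
python3 -c "
from h import *
fmean(3)"
```

```text
pos [614.17 161.58  91.91] F [ 0.08  0.19 -0.63] M [ 0.032 -0.013  0.002] t 15.32
```

Emit:
play_rows(travel=[[0, 0, 0.0005], [0, 0, 0.0005], [0, 0, 0.0003], [0, 0, 0], [0, 0, 0]], rotation=[[0, 0, 0], [0, 0, 0], [0, 0, 0], [0, 0, 0], [0, 0, 0]], grip=[0, 0, 0, 0, 0])

```text
clock: 15.73
position: [614.2, 161.6, 90.6]
ee_rot: [0.737, -0.676, -0.0, 0.0]
contact_force: [-0.2, 0.1, -0.9]
gripper_width: 7.9
```

```bash
python3 -c "
from h import *
fmean(3)"
```

```text
pos [614.22 161.59  90.61] F [ 0.11 -0.18 -0.48] M [ 0.004 -0.008 -0.027] t 15.88
```

Emit:
play_rows(travel=[[0, 0, 0.0004], [0, 0, 0.0004], [0, 0, 0], [0, 0, 0]], rotation=[[0, 0, 0], [0, 0, 0], [0, 0, 0], [0, 0, 0]], grip=[0, 0, 0, 0])

```text
clock: 16.22
position: [614.4, 161.6, 90.1]
ee_rot: [0.737, -0.676, 0.0, -0.0]
contact_force: [-0.3, 0.1, 1.5]
gripper_width: 8.2
```

```bash
python3 -c "
from h import *
fmean(3)"
```

```text
pos [614.39 161.65  90.09] F [-0.26 -0.22  1.62] M [-0.061  0.107  0.002] t 16.37
```

Emit:
play_rows(travel=[[0, 0, 0.0004], [0, 0, 0.0004], [0, 0, 0], [0, 0, 0]], rotation=[[0, 0, 0], [0, 0, 0], [0, 0, 0], [0, 0, 0]], grip=[0, 0, 0, 0])

```text
clock: 16.7
position: [614.6, 161.7, 89.9]
ee_rot: [0.737, -0.676, 0.0, -0.0]
contact_force: [-1.8, 0.3, 5.0]
gripper_width: 7.9
```

```bash
cat >> h.py <<'E'
def view(name,f=7):
    d=grab('scene'); s=arm.read_state(); u,v=map(int,proj(d,[625,205,90])); c=d['image'][v-36:v+34,u-45:u+45]
    cv2.imwrite('pics/'+name,cv2.resize(c,None,fx=f,fy=f,interpolation=cv2.INTER_CUBIC)); print('view',s['contact_force'].round(1),'offset',u-45,v-36); return d
E
python3 -c "
from h import *
fmean(3); d=view('push.png'); np.savez('push.npz',image=d['image'])"
```

```text
pos [614.64 161.65  89.9 ] F [-1.14  0.03  5.6 ] M [-0.107  0.407  0.006] t 16.85
view [-1.7 -1.1  5.8] offset 295 121
```

View pics/push.png

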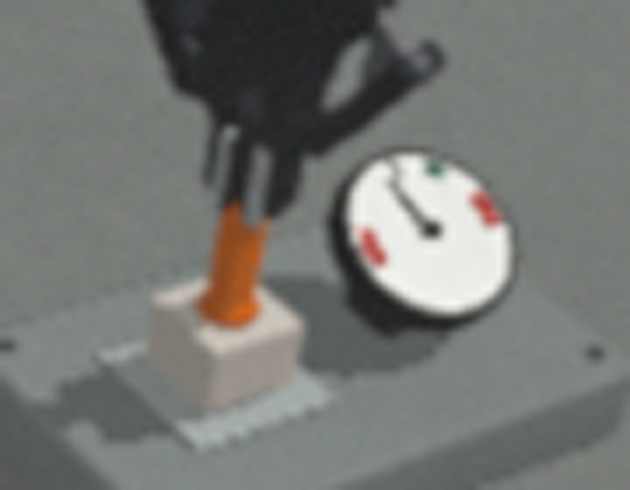

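The collar sits on the socket at about (329,165), and the pointer has swung slightly negative, which matches a push of about 6 N. Now the tug.

Emit:
play_rows(travel=[[0, 0, -0.0005], [0, 0, -0.0005], [0, 0, -0.0005], [0, 0, -0.0005], [0, 0, -0.0005], [0, 0, 0], [0, 0, 0]], rotation=[[0, 0, 0], [0, 0, 0], [0, 0, 0], [0, 0, 0], [0, 0, 0], [0, 0, 0], [0, 0, 0]], grip=[0, 0, 0, 0, 0, 0, 0])

```text
clock: 17.48
position: [614.0, 161.6, 91.1]
ee_rot: [0.736, -0.676, -0.0, 0.0]
contact_force: [-0.1, -0.7, -1.0]
gripper_width: 7.8
```

```bash
python3 -c "
from h import *
fmean(3)"
```

```text
pos [614.12 161.57  91.27] F [-0.01 -0.19 -0.3 ] M [ 0.029 -0.073 -0.017] t 17.63
```

Emit:
play_rows(travel=[[0, 0, -0.0005], [0, 0, -0.0005], [0, 0, 0], [0, 0, 0]], rotation=[[0, 0, 0], [0, 0, 0], [0, 0, 0], [0, 0, 0]], grip=[0, 0, 0, 0])

```text
clock: 17.97
position: [614.3, 161.6, 92.6]
ee_rot: [0.737, -0.676, 0.0, -0.0]
contact_force: [0.8, 0.1, -0.7]
gripper_width: 8.1
```

```bash
python3 -c "
from h import *
fmean(3)"
```

```text
pos [614.24 161.6   92.56] F [-0.32  0.16 -0.45] M [-0.01  -0.015 -0.003] t 18.12
```

Emit:
play_rows(travel=[[0, 0, -0.0004], [0, 0, -0.0004], [0, 0, 0], [0, 0, 0]], rotation=[[0, 0, 0], [0, 0, 0], [0, 0, 0], [0, 0, 0]], grip=[0, 0, 0, 0])

```text
clock: 18.45
position: [614.0, 161.5, 93.0]
ee_rot: [0.736, -0.676, -0.0, 0.0]
contact_force: [0.5, 0.5, -1.8]
gripper_width: 7.8
```

```bash
python3 -c "
from h import *
fmean(3)"
```

```text
pos [614.05 161.53  93.06] F [ 0.21  0.02 -2.43] M [ 0.036 -0.026 -0.009] t 18.6
```

Emit:
play_rows(travel=[[0, 0, -0.0004], [0, 0, -0.0004], [0, 0, 0], [0, 0, 0]], rotation=[[0, 0, 0], [0, 0, 0], [0, 0, 0], [0, 0, 0]], grip=[0, 0, 0, 0])

```text
clock: 18.93
position: [613.7, 161.4, 93.4]
ee_rot: [0.736, -0.677, -0.0, 0.001]
contact_force: [-0.5, -0.3, -4.8]
gripper_width: 8.0
```

```bash
python3 -c "
from h import *
fmean(3)"
```

```text
pos [613.8  161.44  93.49] F [ 0.46  0.1  -6.07] M [-0.024 -0.105 -0.017] t 19.08
```

Emit:
play_rows(travel=[[0, 0, -0.0004], [0, 0, -0.0004], [0, 0, -0.0004], [0, 0, 0], [0, 0, 0]], rotation=[[0, 0, 0], [0, 0, 0], [0, 0, 0], [0, 0, 0], [0, 0, 0]], grip=[0, 0, 0, 0, 0])

```text
clock: 19.5
position: [613.4, 161.3, 94.1]
ee_rot: [0.736, -0.677, -0.001, 0.001]
contact_force: [0.5, 0.1, -13.1]
gripper_width: 8.0
```

```bash
python3 -c "
from h import *
fmean(3)"
```

```text
pos [613.44 161.37  94.24] F [  0.56  -0.04 -14.3 ] M [-0.009 -0.268  0.041] t 19.65
```

Emit:
play_rows(travel=[[0, 0, 0.0002], [0, 0, 0], [0, 0, 0]], rotation=[[0, 0, 0], [0, 0, 0], [0, 0, 0]], grip=[0, 0, 0])

```text
clock: 19.9
position: [613.7, 161.4, 94.4]
ee_rot: [0.736, -0.677, -0.0, 0.001]
contact_force: [0.2, -0.7, -14.8]
gripper_width: 8.0
```

```bash
python3 -c "
from h import *
fmean(6); d=view('pull.png'); np.savez('pull.npz',image=d['image'])"
```

```text
pos [613.74 161.44  94.52] F [  0.49  -0.25 -16.64] M [-0.016 -0.188  0.001] t 20.2
view [  0.3  -0.5 -17.1] offset 295 121
```

View pics/pull.png

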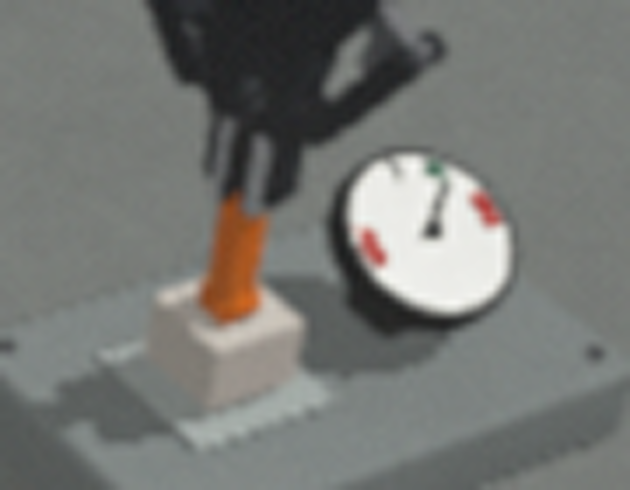

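Emit:
play_rows(travel=[[0, 0, 0.0005], [0, 0, 0.0004], [0, 0, 0]], rotation=[[0, 0, 0], [0, 0, 0], [0, 0, 0]], grip=[0, 0, 0])

```text
clock: 20.5
position: [614.3, 161.6, 94.4]
ee_rot: [0.737, -0.676, 0.0, -0.0]
contact_force: [0.1, 1.1, -15.0]
gripper_width: 7.6
```

```bash
python3 -c "
from h import *
for i in range(4): fmean(2)"
```

```text
pos [614.29 161.57  94.41] F [ -0.28   0.22 -15.07] M [-0.096 -0.042 -0.034] t 20.6
pos [614.29 161.62  94.41] F [  0.43   0.31 -14.25] M [-0.131 -0.035 -0.019] t 20.7
pos [614.26 161.6   94.34] F [ -0.3   -0.48 -14.59] M [-0.104 -0.109  0.011] t 20.8
pos [614.3  161.6   94.35] F [  0.23  -0.18 -15.14] M [-0.081 -0.02   0.021] t 20.9
```

Emit:
play_rows(travel=[[0, 0, 0.0003], [0, 0, 0], [0, 0, 0], [0, 0, 0]], rotation=[[0, 0, 0], [0, 0, 0], [0, 0, 0], [0, 0, 0]], grip=[0, 0, 0, 0])

```text
clock: 21.23
position: [614.4, 161.7, 94.2]
ee_rot: [0.737, -0.676, 0.0, -0.0]
contact_force: [-0.5, -0.5, -13.1]
gripper_width: 7.7
```

```bash
python3 -c "
from h import *
for i in range(3): fmean(2)"
```

```text
pos [614.47 161.64  94.19] F [  0.06  -0.22 -13.82] M [-0.129 -0.042 -0.031] t 21.33
pos [614.45 161.64  94.17] F [ -0.29  -0.22 -12.91] M [-0.092 -0.009 -0.043] t 21.43
pos [614.44 161.67  94.14] F [  0.36  -0.87 -12.94] M [-0.079  0.007  0.017] t 21.53
```

Emit:
play_rows(travel=[[0, 0, 0], [0, 0, 0], [0, 0, 0], [0, 0, 0], [0, 0, 0], [0, 0, 0]], rotation=[[0, 0, 0], [0, 0, 0], [0, 0, 0], [0, 0, 0], [0, 0, 0], [0, 0, 0]], grip=[0, 0, 0, 0, 0, 0])

```text
clock: 22.03
position: [614.4, 161.7, 94.1]
ee_rot: [0.737, -0.676, 0.0, -0.0]
contact_force: [0.0, -1.2, -11.4]
gripper_width: 7.5
```

```bash
python3 -c "
from h import *
fmean(3); view('hold.png')"
```

```text
pos [614.37 161.64  94.07] F [ -0.04  -0.28 -12.26] M [-0.093 -0.048  0.055] t 22.18
view [  0.2  -0.8 -12.3] offset 295 121
```

View pics/hold.png

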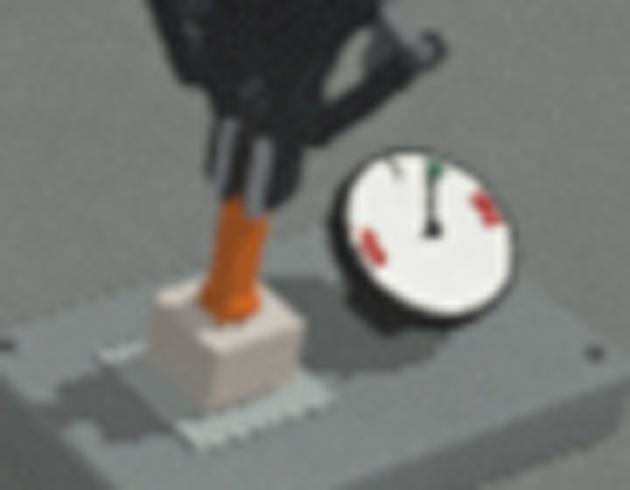

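The pointer at (433,175) in the crop points straight at the green mark, with about 12 N of pull. I'll hold a full second from here.

Emit:
play_rows(travel=[[0, 0, 0], [0, 0, 0], [0, 0, 0], [0, 0, 0], [0, 0, 0], [0, 0, 0], [0, 0, 0], [0, 0, 0], [0, 0, 0], [0, 0, 0]], rotation=[[0, 0, 0], [0, 0, 0], [0, 0, 0], [0, 0, 0], [0, 0, 0], [0, 0, 0], [0, 0, 0], [0, 0, 0], [0, 0, 0], [0, 0, 0]], grip=[0, 0, 0, 0, 0, 0, 0, 0, 0, 0])

```text
clock: 23.07
position: [614.3, 161.6, 94.0]
ee_rot: [0.737, -0.676, 0.0, -0.0]
contact_force: [0.0, 0.1, -11.1]
gripper_width: 7.6
```

```bash
python3 -c "
from h import *
fmean(3)"
```

```text
pos [614.3  161.61  93.99] F [  0.08  -0.65 -10.71] M [-0.06  -0.064 -0.016] t 23.22
```

Emit:
play_rows(travel=[[0, 0, 0.0004], [0, 0, 0.0004], [0, 0, 0.0004], [0, 0, 0.0005], [0, 0, 0.0005], [0, 0, 0.0005], [0, 0, 0.0005], [0, 0, 0.0004], [0, 0, 0], [0, 0, 0], [0, 0, 0]], rotation=[[0, 0, 0], [0, 0, 0], [0, 0, 0], [0, 0, 0], [0, 0, 0], [0, 0, 0], [0, 0, 0], [0, 0, 0], [0, 0, 0], [0, 0, 0], [0, 0, 0]], grip=[0, 0, 0, 0, 0, 0, 0, 0, 0, 0, 0])

```text
clock: 24.13
position: [614.6, 161.8, 90.8]
ee_rot: [0.737, -0.676, 0.0, -0.0]
contact_force: [0.0, -0.4, -0.6]
gripper_width: 7.8
```

```bash
python3 -c "
from h import *
fmean(4)"
```

```text
pos [614.32 161.6   90.34] F [-0.03  0.35 -0.46] M [-0.003 -0.003 -0.025] t 24.33
```

Emit:
play_rows(travel=[[0, 0, 0.0003], [0, 0, 0.0002], [0, 0, 0], [0, 0, 0], [0, 0, 0]], rotation=[[0, 0, 0], [0, 0, 0], [0, 0, 0], [0, 0, 0], [0, 0, 0]], grip=[0, 0, 0, 0, 0])

```text
clock: 24.75
position: [614.4, 161.6, 90.1]
ee_rot: [0.737, -0.676, 0.0, -0.0]
contact_force: [-1.3, 0.4, 1.3]
gripper_width: 7.9
```

```bash
python3 -c "
from h import *
fmean(4)"
```

```text
pos [614.41 161.63  90.08] F [-0.53 -0.07  1.97] M [-0.033  0.144  0.014] t 24.95
```

Emit:
play_rows(travel=[[0, 0, 0], [0, 0, 0], [0, 0, 0], [0, 0, 0], [0, 0, 0], [0, 0, 0], [0, 0, 0], [0, 0, 0]], rotation=[[0, 0, 0], [0, 0, 0], [0, 0, 0], [0, 0, 0], [0, 0, 0], [0, 0, 0], [0, 0, 0], [0, 0, 0]], grip=[0.15, 0.25, 0.35, 0.4, 0.4, 0.4, 0.4, 0.4])

```text
clock: 25.62
position: [614.2, 161.6, 89.8]
ee_rot: [0.737, -0.676, -0.0, -0.0]
contact_force: [0.2, 0.0, 0.0]
gripper_width: 34.4
```

```bash
python3 -c "
from h import *
totool(None); fmean(3)"
```

```text
t 25.62 pos [614.2 161.6  89.8] w 34.4 F [0.18 0.03 0.03] M [-0.05  0.02  0.03] q [ 0.51  0.49 -0.11 -0.   -0.98 -0.43]
R [[0.085, -0.996, 0.0], [-0.996, -0.085, 0.0], [-0.0, -0.0, -1.0]] gd 18.700000000000003
pos [614.26 161.59  89.83] F [-0.15  0.28 -0.05] M [0.036 0.009 0.002] t 25.77
```

Released with no contact forces. I'll raise straight up.

Emit:
play_rows(travel=[[0, 0, -0.003], [0, 0, -0.006], [0, 0, -0.01], [0, 0, -0.015], [0, 0, -0.02], [0, 0, -0.02], [0, 0, -0.02], [0, 0, -0.02], [0, 0, -0.01], [0, 0, -0.005], [0, 0, 0], [0, 0, 0]], rotation=[[0, 0, 0], [0, 0, 0], [0, 0, 0], [0, 0, 0], [0, 0, 0], [0, 0, 0], [0, 0, 0], [0, 0, 0], [0, 0, 0], [0, 0, 0], [0, 0, 0], [0, 0, 0]], grip=[0.4, 0.4, 0.4, 0.4, 0.4, 0.4, 0.4, 0.4, 0.4, 0.4, 0.4, 0.4])

```text
clock: 26.77
position: [613.7, 161.5, 218.1]
ee_rot: [0.736, -0.677, -0.0, 0.0]
contact_force: [0.6, 0.1, 0.5]
gripper_width: 34.2
```

```bash
python3 -c "
from h import *
totool(None); d=view('final.png'); hsv=cv2.cvtColor(d['image'],cv2.COLOR_BGR2HSV); P=cloud(d)
m=(cv2.inRange(hsv,(3,110,40),(20,255,255))>0)&(abs(P[...,0]-614)<40)&(abs(P[...,1]-161)<40); print('top z',np.percentile(P[m][:,2],[2,98]))"
```

```text
t 26.77 pos [613.7 161.5 218.1] w 34.2 F [0.59 0.11 0.5 ] M [ 0.01 -0.02 -0.  ] q [ 0.51  0.39  0.07 -0.   -1.25 -0.43]
R [[0.085, -0.996, -0.001], [-0.996, -0.085, -0.0], [-0.0, 0.001, -1.0]] gd 18.700000000000003
view [0.3 0.2 0.4] offset 295 121
top z [ 77.86929226 486.48469663]
```

View pics/final.png

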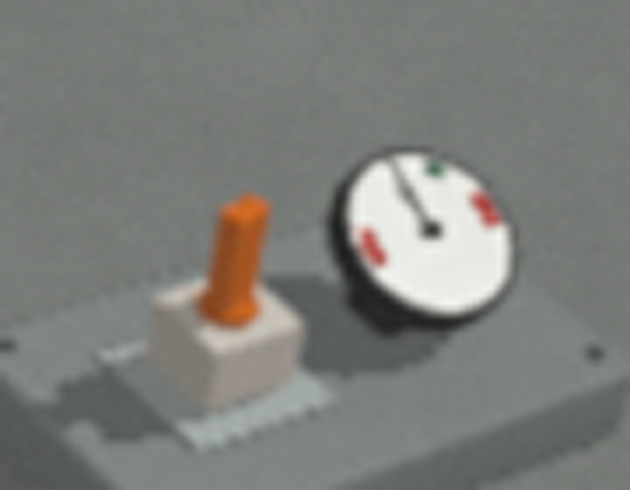

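The pin stands upright with its collar flush on the socket, at (230,310) in the crop. The pointer is back on the zero mark at (397,165), and the arm is clear.

```bash
python3 -c "
from h import *
print(workorder.job_done())"
```

```text
the job is handed in; nothing more can be done
None
```

The orange pin is seated in the white socket, passed the pull check and has been released. I handed the job in at about 27 s of the 61 s allowed.

- **Insertion:** The pin slid in without measurable side load and snapped in after about 7 N of push. I then pressed it to about 6 N with the collar on the socket.
- **Pull check:** The pin had about 3 mm of play. It then held about 11–13 N for over 1.5 s, with the pointer seen in the green band.
- **Overshoot:** During the first tug the load crept up to about 17 N, roughly 0.83 rad. That is above green but well short of red. I backed off into the green and did the hold there.
- **Release:** I eased back until the collar sat flush with about 2 N of push, opened the jaws and lifted clear. The last picture shows the collar flush, the pin upright and the pointer on zero. The force reading was near zero.

**Checks that disagreed:**
- The visible fingertips stood about 35–40 mm above the reported tool tip.
- The gripper read about 8 mm on the 12 mm tab. The grip did not slip.
- The last check of the pin's top height picked up background pixels, so I ignored it.
- I did not take a final picture of the rack, the frame or the scraper.

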